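Unpile the coffee corner

TASK

The coffee things have been piled up on the wooden tea chest. Take the pile apart and stand each thing upright and flat inside the white tray made for it: the little jar in the small round tray, the round tin in the larger round tray, the square tin in the square tray and the tea chest in the long tray. Never tip anything over, and leave the cup where it stands.

Things in the scene. Friction and masses are not known exactly. Their poses are not given: they have to be found in the camera images.
- chest: Closed rectangular tea chest of pale wood, 140 mm (its x) by 58 mm (its y) by 50 mm high, about 0.35 kg, lid does not open. It is the bottom of the pile and carries the two tins side by side along its x axis, 38 mm either side of its middle (which tin is at which end varies). Origin: centre of its underside, z up. Stands free on the counter, turned up to 0.4 rad in yaw. Can be gripped across its 58 mm width.
- square_tin: Closed square steel tin, 48 by 48 mm (sides along its x and y), 60 mm high, about 0.2 kg, standing on the chest nearly parallel to it. Origin: centre of its underside, z up. Flat top; the jar may stand on it. The free sides to grip are those facing across the chest's width (the other tin is about 27 mm away along the chest).
- round_tin: Closed round steel tin, 50 mm diameter, 60 mm high, about 0.2 kg, standing on the chest beside the square tin. Origin: centre of its underside, z up. Flat top; the jar may stand on it.
- jar: Little white ceramic jar with a cork lid, 34 mm diameter, 46 mm high, about 0.11 kg, standing on top of one of the two tins (either one). Origin: centre of its underside, z up.
- long_tray: Fixed to the counter, turned up to 0.4 rad in yaw. White glazed ceramic tray 13 mm high: floor 5 mm thick (its top 5 mm above the counter), rim walls 5 mm thick standing 8 mm above that floor. Origin: centre of its underside, z up. Rectangular, 168 mm (its x) by 86 mm (its y) outside, 158 by 76 mm inside: for the chest, long side along long side.
- square_tray: Fixed to the counter, turned up to 0.4 rad in yaw. White glazed ceramic tray 13 mm high: floor 5 mm thick (its top 5 mm above the counter), rim walls 5 mm thick standing 8 mm above that floor. Origin: centre of its underside, z up. Square, 76 mm outside, 66 mm inside, sides along its x and y: for the square tin.
- round_tray: Fixed to the counter, turned up to 0.4 rad in yaw. White glazed ceramic tray 13 mm high: floor 5 mm thick (its top 5 mm above the counter), rim walls 5 mm thick standing 8 mm above that floor. Origin: centre of its underside, z up. The larger round tray, 78 mm diameter outside, 68 mm inside: for the round tin.
- small_tray: Fixed to the counter, turned up to 0.4 rad in yaw. White glazed ceramic tray 13 mm high: floor 5 mm thick (its top 5 mm above the counter), rim walls 5 mm thick standing 8 mm above that floor. Origin: centre of its underside, z up. The smaller round tray, 62 mm diameter outside, 52 mm inside: for the jar.
- cup: White ceramic cup without a handle, 72 mm across the rim, 80 mm high, standing loose on the counter near the trays; to be left alone. Origin: centre of its underside, z up.

How it is judged:
At the end, for the whole second after the job is handed in: Jar in the small round tray, round tin in the larger round tray, square tin in the square tray, chest in the long tray: each on the tray floor (origin within 14 mm sideways of the tray's and 2 to 8 mm above it), upright within 0.04 rad, still (horizontal distance between jar and small_tray below 0.014 m and z of jar in the frame of small_tray between 0.002 and 0.008 m and angle between each of jar, round_tin, square_tin, chest's own z axis and vertical below 0.04 rad and linear speed of each of jar, round_tin, square_tin, chest below 0.02 m/s and horizontal distance between round_tin and round_tray below 0.014 m and z of round_tin in the frame of round_tray between 0.002 and 0.008 m and horizontal distance between square_tin and square_tray below 0.014 m and z of square_tin in the frame of square_tray between 0.002 and 0.008 m and horizontal distance between chest and long_tray below 0.014 m and z of chest in the frame of long_tray between 0.002 and 0.008 m); the robot touches nothing.
It fails at once if the jar is tipped over (more than 0.6 rad) (angle between jar's own z axis and vertical above 0.6 rad).
It fails at once if the round tin is tipped over (more than 0.6 rad) (angle between round_tin's own z axis and vertical above 0.6 rad).
It fails at once if the square tin is tipped over (more than 0.6 rad) (angle between square_tin's own z axis and vertical above 0.6 rad).
It fails at once if the tea chest is tipped over (more than 0.6 rad) (angle between chest's own z axis and vertical above 0.6 rad).
It fails at once if the cup is moved by more than 30 mm (distance of cup from where it was at the start of the episode above 0.03 m).
It also fails if it takes over 112 s, if anything falls off the work surface, if the arm or the gripper's body presses on something with over 40 N, if the wrist force passes 120 N, or if a joint passes its speed limit or range.

ROBOT

A 7-joint arm with a two-finger parallel gripper is mounted at the origin on the work surface. World frame = base frame: x ahead of the robot, y to its left, z up, the work surface at z = 0. Lengths are in m, angles in rad, forces in N, time in s.
With the tool pointing down it reaches from about 0.35 to 0.9 m from the base axis. Payload 8.1 kg.
Tool frame: the origin (TCP) lies on the front face of the gripper's body, between the roots of the fingers; the fingertips stand 66 mm ahead of it and the grasp point (between the pads) lies 47 mm ahead of it; z points along the fingers, y is the line along which they close (so a half turn about z gives the same grasp; the last joint's range is limited). The gripper opens to 92 mm and grips with 3 to 60 N. Pads are 19 mm wide; open, the fingers measure 130 mm over their backs; the gripper's body (75 mm by 190 mm) begins 47 mm behind the grasp point.
Start: joints at [-1.261, 0.434, 0.025, 1.573, -0.012, 1.134, -0.075], TCP at [0.251, 0.573, 0.292] pointing down, gripper open.
Joint ranges: [-2.62, 2.62], [-0.44, 2.09], [-1.27, 1.32], [0.08, 2.57], [-1.32, 4.46], [0.12, 2], [-2.74, 2.74]. Speed limits (rad/s): [2.22, 2.22, 3.01, 3.01, 3.14, 3.14, 3.14].

INTERFACE

Orientations are given as a unit quaternion [w, x, y, z].
In Python, from rig import * gives the robot as it stands. Calls block until the motion is done:
- move_to(position, orientation): joint-space move of the TCP to a pose.
- move_l(position, frame=None, v=0.15): straight line of the TCP; frame=None keeps the orientation; v is the mean speed in m/s.
- move_j(angles): joint-space move.
- command_gripper(opening, effort=None): finger opening in m; effort is the grip in N (None keeps the last); returns when the fingers have stopped.
- sleep(seconds).
- inverse_kinematics(position, orientation): joint angles nearest the present ones, or None.
- observe(): the state.
- snapshot(name): name is "scene" or "top" or "wrist"; returns the picture (420x560x3 uint8, blue, green, red); there is no depth.
- get_calibration(name): a dict with "intrinsics" (3x3 intrinsics, pixels), "k1" (the pictures are not rectified: a ray, as slopes to the right and down, at radius r is drawn at 1 + k1 r^2 times it, then the intrinsics apply), "R" (3x3) and "t" (3): a world point X has camera coordinates R X + t; the wrist camera has in their place "T_tool_cam" (4x4, takes a point from camera to tool coordinates, whose origin is the TCP and whose axes are the flange's). Camera axes: x right, y down, z forward; pixel columns grow to the right and rows downward; lengths in m; the calibration is good to about 2 mm. A picture is of the moment at which its call begins: read the wrist's pose just before it. get_calibration takes no time and is no camera call.
A pose or a line that the arm cannot do raises PlanningError and nothing moves.
- sign_off(): hands the job in; it is judged then, once.
Trained networks look in the newest picture that a camera, given by its name, has taken for a name from the list of things; names that differ only in an ending like _2 or _b are one class to them, and where a whole thing is asked for, a point or a joint stands for the part that bears it (a point fixed in the world has none). Each returns a list of dicts, best first, with "score" (0 to 1); they miss things now and then, are a little off and sometimes report something else, mostly with a low value. They report only what shows in the picture. A call takes as long as a camera call.
- outline_of(target, camera): "pixels" (420x560 bool, what is visible of it) and "extent" ([left, top, width, height] in pixels, round what is visible of it).
The state is a dict: "t": time; "qpos": joint angles; "joint_velocities": joint speeds; "tau": joint torques, N m; "eef_pos": TCP position; "ee_rot": TCP orientation; "wrist_force": force on the tool from outside, world axes, zero at the start; "torque": the same for the moment, N m; "grip_width": finger opening in m; "finger_force": force on a finger pad.
Only numpy, scipy, OpenCV 4.12 (cv2) and the standard library are available. Lean on these libraries where they do the work, as an engineer would, in place of code of your own. Each camera call takes 0.05 s, during which the arm holds its last target. There are 200 camera calls.

## Working session

There is one attempt and no reset: what is moved stays moved. The work goes in short steps, each a Python script; the robot and the scene stay as the last script left them, time stands still between calls to the robot, and variables do not carry over. Pictures are saved under pics/ and viewed, at most 14 in all, crops included, and the job is handed in when it is done.

```bash
mkdir -p pics; ls; python3 - <<'E'
from rig import *
import cv2,numpy as np
s=observe();print(s['t'],s['eef_pos'],s['ee_rot'],s['grip_width'])
for c in("scene","top"):
    im=snapshot(c);cv2.imwrite(f"pics/{c}0.png",im);k=get_calibration(c);print(c,k)
    for n in["chest","square_tin","round_tin","jar","long_tray","square_tray","round_tray","small_tray","cup"]:
        print(n,[(round(d['score'],2),d['extent']) for d in outline_of(n,c)[:2]])
print(get_calibration("wrist"));print(observe()['t'])
E
```

```text
pics
0.0 [0.25061448 0.57211174 0.29145941] [-7.60658530e-05  2.04964356e-01  9.78769132e-01 -7.70096168e-04] 0.09171067103842738
scene {'intrinsics': array([[485.95955046,   0.        , 281.0699833 ],
       [  0.        , 485.95955046, 208.85940982],
       [  0.        ,   0.        ,   1.        ]]), 'k1': -0.16430040345960498, 'R': array([[-0.15140742,  0.98846213, -0.00429139],
       [ 0.56657253,  0.08322545, -0.8197982 ],
       [-0.80998232, -0.12655491, -0.57263644]]), 't': array([ 0.08097037, -0.24073946,  1.51596982])}
chest [(0.65, [311.5, 210.4, 48.4, 53.1])]
square_tin [(0.78, [314.3, 201.2, 34.0, 39.1])]
round_tin [(0.88, [332.3, 184.8, 27.0, 33.6]), (0.57, [311.9, 211.1, 50.8, 51.2])]
jar [(0.77, [336.9, 167.2, 19.7, 24.5]), (0.63, [333.0, 184.8, 25.5, 33.6])]
long_tray [(0.86, [210.2, 206.3, 50.4, 59.1]), (0.28, [317.5, 201.6, 30.1, 39.4])]
square_tray [(0.62, [423.7, 254.1, 38.9, 33.9])]
round_tray [(0.74, [130.0, 186.0, 30.3, 25.8])]
small_tray [(0.79, [418.3, 210.6, 25.4, 21.5])]
cup [(0.58, [106.1, 205.2, 34.4, 48.6]), (0.4, [339.4, 168.8, 12.7, 24.6])]
top {'i
[... 879 characters left out ...]
.6, 27.7, 21.3])]
small_tray [(0.68, [135.1, 245.0, 26.1, 26.5])]
cup [(0.76, [396.6, 167.2, 33.4, 27.0]), (0.57, [293.3, 181.3, 57.8, 67.8])]
{'intrinsics': array([[311.39533144,   0.        , 279.92941589],
       [  0.        , 311.39533144, 210.82612833],
       [  0.        ,   0.        ,   1.        ]]), 'k1': -0.03932689115205428, 'T_tool_cam': array([[-1.42956087e-03, -9.54923390e-01, -2.96848910e-01,
         8.14355895e-02],
       [ 9.99998037e-01, -9.57770199e-04, -1.73475758e-03,
         5.15737173e-04],
       [ 1.37224755e-03, -2.96850807e-01,  9.54922884e-01,
        -9.25302248e-02],
       [ 0.00000000e+00,  0.00000000e+00,  0.00000000e+00,
         1.00000000e+00]])}
1.0
```

View pics/top0.png

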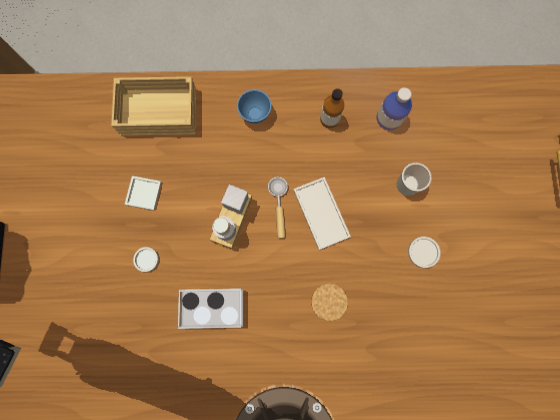

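View pics/scene0.png

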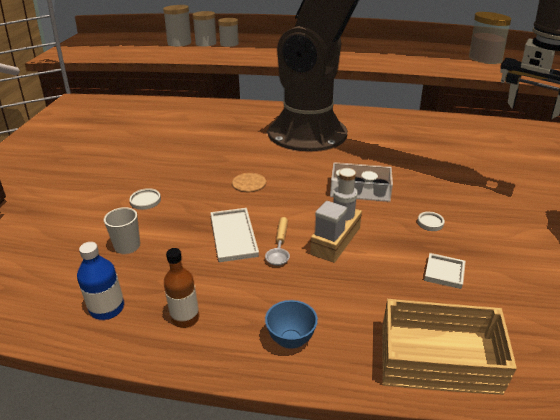

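```bash
cat > h.py <<'E'
from rig import *
import numpy as np, cv2
from scipy.optimize import minimize
from scipy.spatial.transform import Rotation as Ro
DIM={'chest':(.14,.058,.05,0),'square_tin':(.048,.048,.06,.05),'round_tin':(.05,0,.06,.05),'jar':(.034,0,.046,.11),
 'long_tray':(.168,.086,.013,0),'square_tray':(.076,.076,.013,0),'round_tray':(.078,0,.013,0),'small_tray':(.062,0,.013,0)}
PILE=['jar','square_tin','round_tin','chest']; TRAYS=['long_tray','square_tray','round_tray','small_tray']
def down(phi):  # tool pointing down, closing line at world angle phi
    a=(phi+np.pi/2)/2; return [0,np.cos(a),np.sin(a),0]
def cam(name,s):
    c=get_calibration(name)
    if name!='wrist': return c['intrinsics'],c['k1'],c['R'],c['t']
    T=np.eye(4); T[:3,:3]=Ro.from_quat(np.roll(s['ee_rot'],-1)).as_matrix(); T[:3,3]=s['eef_pos']
    M=np.linalg.inv(T@c['T_tool_cam']); return c['intrinsics'],c['k1'],M[:3,:3],M[:3,3]
def proj(C,X):
    K,k1,R,t=C; p=X@R.T+t; p=p[:,:2]/p[:,2:]; p=p*(1+k1*(p**2).sum(1,keepdims=True)); return p@K[:2,:2].T+K[:2,2]
def unproj(C,uv,z):
    K,k1,R,t=C; d=(np.array(uv)-K[:2,2])/K[0,0]; s=d.copy()
    for _ in range(8): s=d/(1+k1*(s@s))
    r=R.T@np.append(s,1); o=-R.T@t; return (o+r*(z-o[2])/r[2])[:2]
def pts(n,p,z):
    w,d,h,_=DIM[n]
    if d: xy=np.array([[1,1],[1,-1],[-1,-1],[-1,1]])*[w/2,d/2]
    else: a=np.linspace(0,2*np.pi,40); xy=np.c_[np.cos(a),np.sin(a)]*w/2
    c,s=np.cos(p[2]),np.sin(p[2]); xy=xy@np.array([[c,s],[-s,c]])+p[:2]
    return np.r_[np.c_[xy,0*xy[:,:1]+z],np.c_[xy,0*xy[:,:1]+z+h]]
def look(camname,names,fn=None):
    s=observe(); im=snapshot(camname); C=cam(camname,s)
    if fn: cv2.imwrite('pics/'+fn,im)
    M={}
    for n in names:
        r=outline_of(n,camname)
        if r and r[0]['score']>.4: M[n]=(r[0]['pixels'].astype(np.uint8),r[0]['score'])
    return C,M
def fit(n,views,z=None,p0=None,yaws=(0,)):
    z=DIM[n][3] if z is None else z; U=4; L=[]
    for C,M in views:
        if n not in M: continue
        m=M[n][0]; occ=np.zeros_like(m)
        for k in M:
            if k!=n and k in PILE and n in PILE: occ|=M[k][0]
        up=lambda a:cv2.resize(a,None,fx=U,fy=U,interpolation=cv2.INTER_NEAREST)>0
        L.append((C,up(m),up(occ&~m)))
    if not L: return None
    if p0 is None:
        ys,xs=np.nonzero(L[0][1]); p0=unproj(L[0][0],[xs.mean()/U,ys.mean()/U],z+DIM[n][2]*.6)
    def cost(q):
        c=0
        for C,m,o in L:
            uv=(proj(C,pts(n,[q[0]/100,q[1]/100,q[2]/10 if len(q)>2 else 0],z))+.5)*U
            k=np.zeros(m.shape,np.uint8); cv2.fillConvexPoly(k,cv2.convexHull(np.round(uv).astype(np.int32)),1)
            k=(k>0)&~o; c+=1-(k&m).sum()/max(1,(k|m).sum())
        return c/len(L)
    best=None; rect=DIM[n][1]>0
    for y in (yaws if rect else (0,)):
        x0=[p0[0]*100,p0[1]*100]+([y*10] if rect else [])
        S=np.array([x0]+[np.array(x0)+v for v in np.eye(len(x0))*1.2])
        r=minimize(cost,x0,method='Nelder-Mead',options=dict(initial_simplex=S,xatol=.01,fatol=1e-4))
        if best is None or r.fun<best.fun: best=r
    q=best.x; return np.array([q[0]/100,q[1]/100,q[2]/10 if rect else 0]),1-best.fun
YAWS=(-.3,0,.3)
E
python3 - <<'E'
from h import *
import pickle
V=[look(c,PILE+TRAYS) for c in('top','scene')]
pickle.dump(V,open('v0.pkl','wb'))
for n in PILE+TRAYS:
    for v in ([V[0]],[V[1]],V):
        # chest/long axes may run along x or y
        r=fit(n,v,yaws=YAWS+((1.2,1.57,1.9) if 'long' in n or n=='chest' else ()))
        print(n,None if r is None else (r[0].round(4),round(r[1],2)))
E
```

```text
jar (array([0.4912, 0.1329, 0.    ]), np.float64(0.97))
jar (array([0.4965, 0.1328, 0.    ]), np.float64(0.94))
jar (array([0.4912, 0.1328, 0.    ]), np.float64(0.94))
square_tin (array([ 0.5642,  0.1071, -0.4086]), np.float64(0.94))
square_tin (array([ 0.5674,  0.1092, -0.371 ]), np.float64(0.97))
square_tin (array([ 0.5646,  0.1079, -0.3584]), np.float64(0.94))
round_tin (array([0.4917, 0.129 , 0.    ]), np.float64(0.96))
round_tin (array([0.4973, 0.1303, 0.    ]), np.float64(0.89))
round_tin (array([0.4925, 0.1301, 0.    ]), np.float64(0.92))
chest (array([ 0.5306,  0.1201, -0.3615]), np.float64(0.84))
chest (array([0.5281, 0.1208, 2.7946]), np.float64(0.92))
chest (array([ 0.5298,  0.1203, -0.3548]), np.float64(0.87))
long_tray (array([ 0.543 , -0.1087,  0.3664]), np.float64(0.97))
long_tray (array([ 0.5437, -0.1073,  0.3644]), np.float64(0.97))
long_tray (array([ 0.543 , -0.108 ,  0.3648]), np.float64(0.97))
square_tray (array([ 0.6035,  0.3505, -0.2088]), np.float64(0.94))
square_tray (array([ 0.604 ,  0.3521, -0.1949]), np.float64(0.95))
square_tray (array([ 0.6034,  0.3511, -0.1814]), np.float64(0.94))
round_tray (array([ 0.4386, -0.3618,  0.    ]), np.float64(0.95))
round_tray (array([ 0.4404, -0.3608,  0.    ]), np.float64(0.87))
round_tray (array([ 0.4386, -0.3616,  0.    ]), np.float64(0.91))
small_tray (array([0.4318, 0.3372, 0.    ]), np.float64(0.95))
small_tray (array([0.4327, 0.3376, 0.    ]), np.float64(0.92))
small_tray (array([0.4324, 0.3372, 0.    ]), np.float64(0.93))
```

```bash
python3 - <<'E'
from h import *
for nm,x,y,phi in [('pile',.53,.12,1.216),('small',.432,.337,1.216),('rt',.4386,-.3615,1.216),('rt',.4386,-.3615,1.936),('sq',.6036,.351,1.38),('long',.543,-.108,1.936)]:
    for d in(0,np.pi):
        for z in(.1,.3):
            q=inverse_kinematics([x,y,z],down(phi-d)); print(nm,z,round(phi-d,2),None if q is None else np.round(q,2))
move_to([.53,.12,.36],down(1.216))
V=[look('wrist',PILE+TRAYS,'w0.png')]
print(observe()['t'],observe()['eef_pos'])
for n in PILE+TRAYS:
    r=fit(n,V,yaws=YAWS); print(n,None if r is None else (r[0].round(4),round(r[1],2)))
E
```

```text
pile 0.1 1.22 [-0.47  0.55  0.2   1.98 -0.18  0.63  1.06]
pile 0.3 1.22 [-0.56  0.3   0.31  1.78 -0.1   1.08  1.  ]
pile 0.1 -1.93 [-0.77  0.62  0.65  2.   -0.58  0.7  -1.69]
pile 0.3 -1.93 [-0.92  0.36  0.81  1.81 -0.29  1.1  -1.94]
small 0.1 1.22 [-0.79  0.55  0.05  1.96 -0.04  0.64  0.49]
small 0.3 1.22 [-0.83  0.3   0.09  1.76 -0.03  1.08  0.49]
small 0.1 -1.93 [-1.22  0.63  0.66  1.99 -0.58  0.71 -2.12]
small 0.3 -1.93 [-1.33  0.36  0.76  1.8  -0.27  1.1  -2.39]
rt 0.1 1.22 [ 0.14  0.66  0.68  1.94 -0.6   0.75  2.38]
rt 0.3 1.22 [-0.19  0.58  1.23  1.76 -0.58  1.23  2.42]
rt 0.1 -1.93 [-0.1   0.89  1.14  1.96 -0.99  1.   -0.39]
rt 0.3 -1.93 [-0.13  0.5   1.08  1.76 -0.47  1.18 -0.84]
rt 0.1 1.94 [ 0.42  0.58  0.24  1.92 -0.21  0.67  2.73]
rt 0.3 1.94 [ 1.1   0.43 -0.71  1.66  0.3   1.16  2.26]
rt 0.1 -1.21 [-0.1   0.89  1.14  1.96 -0.99  1.    0.33]
rt 0.3 -1.21 [-0.16  0.53  1.15  1.76 -0.52  1.2  -0.07]
sq 0.1 1.38 [-0.63  0.73  0.05  1.56 -0.04  0.85  0.81]
sq 0.3 1.38 [-0.65  0.55  0.08  1.36 -0.05  1.23  0.81]
sq 0.1 -1.76 [-0.99  0.82  0.66  1.59 -0.59  0.94 -1.88]
sq 0.3 -1.76 [-1.03  0.63  0.76  1.4  -0.44  1.28 -2.01]
long 0.1 1.94 [-0.05  0.56  0.22  1.95 -0.19  0.65  2.22]
long 0.3 1.94 [-0.32  0.33  0.57  1.77 -0.2   1.09  2.25]
long 0.1 -1.21 [-0.35  0.63  0.64  1.98 -0.57  0.72 -0.56]
long 0.3 -1.21 [-0.54  0.4   0.9   1.79 -0.34  1.12 -0.74]
4.2833 [0.52998599 0.12011712 0.35996391]
jar (array([0.4902, 0.1332, 0.    ]), np.float64(0.97))
square_tin (array([ 0.5639,  0.1071, -0.4054]), np.float64(0.96))
round_tin (array([0.4918, 0.1326, 0.    ]), np.float64(0.85))
chest (array([ 0.5286,  0.1198, -0.3699]), np.float64(0.8))
long_tray (array([ 0.5418, -0.1084,  0.3715]), np.float64(0.8))
square_tray (array([ 0.6031,  0.3503, -0.214 ]), np.float64(0.97))
round_tray (array([0.5091, 0.1228, 0.    ]), np.float64(0.23))
small_tray (array([0.4319, 0.3371, 0.    ]), np.float64(0.95))
```

View pics/w0.png

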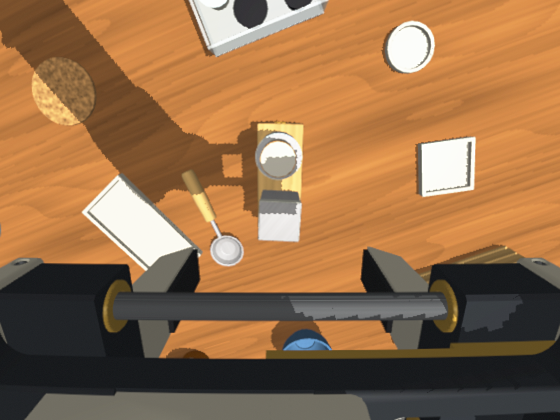

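```bash
cat >> h.py <<'E'
def pick(x,y,under,phi,off,opening,effort,zt=.36):
    command_gripper(opening)
    move_to([x,y,zt],down(phi)); move_l([x,y,under+off+.03],v=.25); move_l([x,y,under+off],v=.08)
    command_gripper(0,effort); move_l([x,y,under+off+.02],v=.06); s=observe()
    print('picked',round(s['t'],1),s['grip_width'].__round__(4),np.round(s['finger_force'],1),np.round(s['wrist_force'],1)); move_l([x,y,zt],v=.25)
def place(x,y,phi,off,opening,zt=.36):
    move_to([x,y,zt],down(phi)); move_l([x,y,off+.03],v=.25); print('width',round(observe()['grip_width'],4))
    move_l([x,y,off+.006],v=.04); s=observe(); print('force',np.round(s['wrist_force'],1),s['eef_pos'].round(4))
    command_gripper(opening); move_l([x,y,off+.08],v=.12); move_l([x,y,zt],v=.3)
    print('t',round(observe()['t'],1))
E
python3 - <<'E'
from h import *
pick(.491,.133,.11,1.216,.080,.075,15)
place(.4321,.3371,1.216,.080,.060)
V=[look('wrist',PILE+TRAYS,'w1.png')]
for n,z in(('jar',.005),('round_tin',.05),('square_tin',.05),('chest',0),('small_tray',0)):
    r=fit(n,V,z=z,yaws=YAWS); print(n,None if r is None else (r[0].round(4),round(r[1],2)))
E
```

```text
picked 7.5 0.034 15.0 [ 0.4 -0.  -1.2]
width 0.0338
force [ 0.6 -0.2 -1. ] [0.4321 0.3371 0.0859]
t 13.3
jar (array([0.4313, 0.3365, 0.    ]), np.float64(0.97))
round_tin (array([0.4584, 0.1749, 0.    ]), np.float64(0.23))
square_tin (array([ 0.5539,  0.3455, -0.2096]), np.float64(0.65))
chest (array([ 0.492 ,  0.102 , -1.1758]), np.float64(0.29))
small_tray (array([0.4304, 0.3369, 0.    ]), np.float64(0.54))
```

View pics/w1.png

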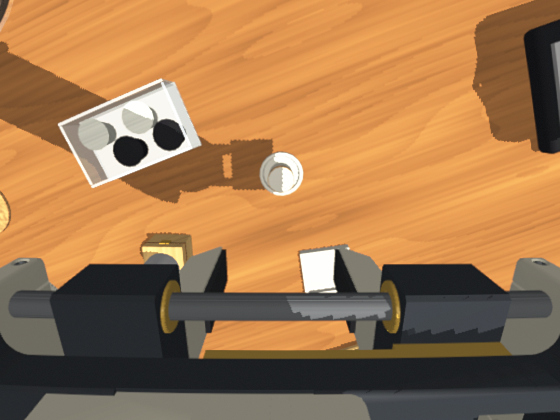

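The jar stands upright in the small tray at about (281,175). Next come both tins.

```bash
python3 - <<'E'
from h import *
pick(.492,.131,.05,1.216,.087,.085,20)
place(.4386,-.3615,.8,.087,.075)
pick(.5642,.1073,.05,1.57-.38,.087,.085,20)
place(.6033,.3506,1.57-.20,.087,.075)
move_to([.53,.12,.36],down(1.216))
V=[look('wrist',['jar','square_tin','chest']+TRAYS,'w2.png')]
for n,z in(('jar',.005),('square_tin',.005),('square_tray',0),('chest',0)):
    r=fit(n,V,z=z,yaws=YAWS); print(n,None if r is None else (r[0].round(4),round(r[1],2)))
E
```

```text
picked 17.8 0.0498 20.0 [-0.5 -0.7 -2. ]
width 0.0499
force [-0.1  0.1 -1.5] [ 0.4385 -0.3616  0.0929]
t 24.6
picked 29.4 0.0478 19.9 [-0.4 -1.  -2.1]
width 0.0482
force [-0.2 -0.3 -2.9] [0.6033 0.3505 0.0928]
t 35.5
jar (array([0.4322, 0.3371, 0.    ]), np.float64(0.93))
square_tin (array([ 0.6045,  0.3499, -0.2196]), np.float64(0.96))
square_tray (array([ 0.6024,  0.35  , -0.209 ]), np.float64(0.39))
chest (array([ 0.5273,  0.1206, -0.3644]), np.float64(0.97))
```

View pics/w2.png

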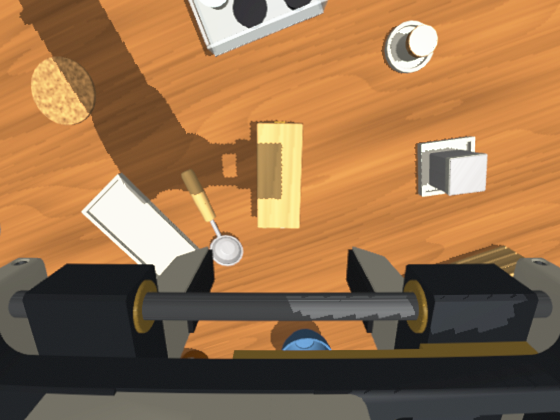

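The square tin sits in its tray at about (460,170), and the chest is now bare at (280,175).

```bash
python3 - <<'E'
from h import *
pick(.528,.1204,0,np.pi/2-.364,.083,.088,40)
place(.5428,-.1084,np.pi/2+.366,.083,.078)
move_to([.52,-.15,.40],down(1.4))
N=['round_tin','chest']+TRAYS
V=[look('wrist',N,'w3.png')]
import pickle
look('top',[],'top3.png'); look('scene',[],'scene3.png')
for n,z in(('round_tin',.005),('round_tray',0),('chest',.005),('long_tray',0)):
    r=fit(n,V,z=z,yaws=YAWS); print(n,None if r is None else (r[0].round(4),round(r[1],2)))
E
python3 -c "
import cv2;a=cv2.imread('pics/w3.png')
b=cv2.resize(cv2.imread('pics/scene3.png')[160:300,100:480],(760,280))
cv2.imwrite('pics/s3.png',b)"
```

```text
picked 40.3 0.0581 40.0 [ 0.1 -0.3 -4.8]
width 0.0575
force [-0.3 -0.6 -4.8] [ 0.5428 -0.1086  0.089 ]
t 46.5
round_tin (array([ 0.4389, -0.3636,  0.    ]), np.float64(0.96))
round_tray (array([ 0.4377, -0.3606,  0.    ]), np.float64(0.42))
chest (array([ 0.5416, -0.1087,  0.3604]), np.float64(0.97))
long_tray (array([ 0.5418, -0.109 ,  0.3598]), np.float64(0.31))
```

View pics/w3.png

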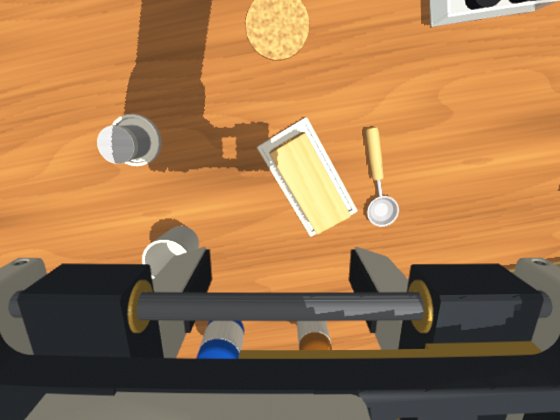

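View pics/s3.png

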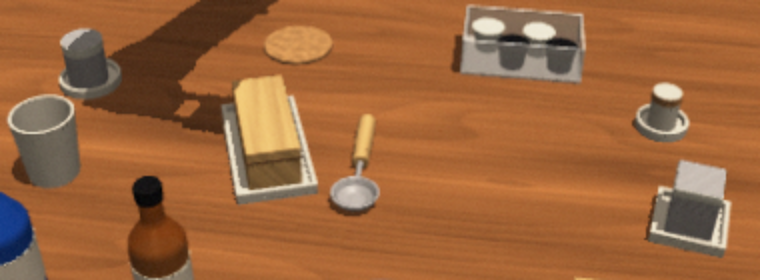

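All four things stand in their trays: in the scene crop the round tin is at (83,65), the chest at (265,135), the jar at (665,110) and the square tin at (695,205). The cup has not moved.

```bash
python3 -c "
from rig import *
sleep(.5);print(sign_off(),observe()['t'])"
```

```text
the job is handed in; nothing more can be done
the job is handed in; nothing more can be done
```

The jar, both tins and the chest each stand upright in their own tray, the cup was left where it stood, and I handed the job in at about 50 s of the 112 s; it gave no verdict back.

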